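# Clear a spring-pusher jar lane and hold its pusher back at the clip

## Task

A ramekin broke over the jar lane: take the scraper block and, with it, sweep all five shards along the lane and out of its open end, right into the dustpan, never touching the sharp pieces with the fingers and leaving the spring pusher at home until the lane is clear. Then put the scraper down on the bare green board, take hold of the pusher's tab and draw it back against its spring until the pusher stands level with the spring clip on the lane's rim. Finish while holding it there, ready for the jars to be loaded: do not let go or let it snap back, and leave the other things on the board where they are.

Things in the scene. Friction and masses are not known exactly. Their poses are not given: they have to be found in the camera images.
- lane: jar lane fixed to the board: grey tray 300 mm long, floor's top 14 mm above the board; clear walls 4 mm thick at y = +-50 mm (96 mm between them), rims 53 mm high; clear front stop 48 mm high. Origin: centre of the underside. x runs along the lane from the front stop (x = -150 mm) to the open rear end (+150 mm, no wall) where the dustpan stands. Track line and ribs on the floor are flush
- pusher (a joint): travel of the spring pusher along the lane's x, in m: 0 at home near the front stop, growing towards the open end, 0.21 at most. A coiled spring band drives it home with 6 N at home, rising to 9 N at 0.2 m
- pusher_tab (a point): middle of the pull tab on the spring pusher, 98 mm above the board. Pusher: upright white plate 6 mm thick, 82 wide, top at 81 mm, at lane x = -115 mm when home; it slides only. Tab: same plane, on the middle of its top edge, 10 mm thick (along the lane), 26 wide, from 79 to 110 mm above the board. A spring carriage 43 mm high reaches 30 mm behind the plate
- clip: blue plastic spring clip, 16 mm wide along the lane, pinched firmly on the rim of the lane's wall at y = +50 mm: the mark to which the pusher is drawn. Origin at its middle on top of the rim, 53 mm above the board; x as the lane's x. Handles rise 27 mm above the rim; jaws reach 16 mm below it, 4 mm into the lane
- scraper: loose scraper block, about 130 g, standing on the board: black hard-rubber foot 30 mm (x) by 84 mm (y), 10 mm high, under a wooden grip 24 mm (x) by 72 mm (y), top at 55 mm. Origin at the centre of its underside; it sweeps along its x, either way. Between the lane's walls it has 6 mm to spare on each side
- scraper_grip (a point): where to grip the scraper block: on its middle, 38 mm above its underside, across the 24 mm thickness (fingers close along its x)
- dustpan: loose black dustpan, about 400 g, on the board, its lip tucked some 20 mm under the overhanging floor of the lane's open end. Origin at the middle of the lip, at the underside; x into the pan, y across. Floor 3 mm thick, 145 mm deep, 150 mm wide; side and back walls 42 mm high (sides 20 mm near the lip), short handle behind
- shard0: loose white ceramic shard of a broken ramekin, an angular flat piece about 25 mm across and 8 mm thick, 10 g, sharp, lying on the lane's floor behind the pusher; origin at the centre of its underside
- shard1: loose white ceramic shard of a broken ramekin, an angular flat piece about 24 mm across and 8 mm thick, 10 g, sharp, lying on the lane's floor behind the pusher; origin at the centre of its underside
- shard2: loose white ceramic shard of a broken ramekin, an angular flat piece about 24 mm across and 8 mm thick, 10 g, sharp, lying on the lane's floor behind the pusher; origin at the centre of its underside
- shard3: loose white ceramic shard of a broken ramekin, an angular flat piece about 23 mm across and 8 mm thick, 10 g, sharp, lying on the lane's floor behind the pusher; origin at the centre of its underside
- shard4: loose white ceramic shard of a broken ramekin, an angular flat piece about 24 mm across and 8 mm thick, 10 g, sharp, lying on the lane's floor behind the pusher; origin at the centre of its underside
- jar0: loose glass jar of spice with an aluminium lid, 58 mm across, 86 mm tall, standing on the board; one of three waiting to be loaded later; origin at the centre of its underside; leave alone
- jar1: loose glass jar of spice with an aluminium lid, 58 mm across, 86 mm tall, standing on the board; one of three waiting to be loaded later; origin at the centre of its underside; leave alone
- jar2: loose glass jar of spice with an aluminium lid, 58 mm across, 86 mm tall, standing on the board; one of three waiting to be loaded later; origin at the centre of its underside; leave alone
- colander: loose stainless steel colander, a round bowl 200 mm across and 95 mm tall with two wire handles; origin at the centre of its underside; leave alone
- jug: loose white ceramic jug, about 104 mm across and 145 mm tall, with a handle towards its +y; origin at the centre of its underside; leave alone
- pill_organiser: loose white pill organiser, 32 by 153 mm and 25 mm tall, a row of seven compartments along its y with clear hinged flaps, some open (a flap reaches 58 mm up at most); origin at the centre of its underside; leave alone
- spatula: loose wooden spatula lying flat, 283 mm long along its x, 55 mm wide at the blade, 8 mm thick; origin under the handle, 133 mm from the blade's tip; leave alone
There are look-alikes about, which are no part of the job. What is shaped like the scraper but purple is not meant.

How it is judged:
By the outcome, as a careful person would: the job done as asked, in the order asked, and still so for the second after the job is handed in, while the arm keeps its last pose, push and grip.
It also fails if it takes over 69 s, if anything falls off the work surface, if the arm or the gripper's body presses on something with over 40 N, if the wrist force passes 120 N, or if a joint passes its speed limit or range.

## Robot

A 6-joint arm with a two-finger parallel gripper is mounted at the origin on the work surface. World frame = base frame: x ahead of the robot, y to its left, z up, the work surface at z = 0. Lengths are in mm, angles in degrees, forces in N, time in s.
With the tool pointing down it reaches from about 300 to 875 mm from the base axis. Payload 4.2 kg.
Tool frame: the origin (TCP) lies on the centre line of the jaws, within the pads' length; the fingertips stand 22 mm ahead of it and the grasp point (between the pads) lies 3 mm ahead of it; z points along the fingers, y is the line along which they close (so a half turn about z gives the same grasp; the last joint's range is limited). The gripper opens to 85 mm and grips with 20 to 120 N. Pads are 22 mm wide; open, the fingers measure 114 mm over their backs; the gripper's body (76 mm by 85 mm) begins 54 mm behind the grasp point. The pads swing forward as they close: fully open they stand 13 mm farther back than shut.
Start: joints at [66.635, 18.312, 89.639, -0, 72.044, -1.146], TCP at [217.44, 532.315, 253.338] pointing down, gripper open.
Joint ranges: [-177.97, 177.97], [-48.28, 115.42], [12.27, 149.76], [-77.06, 257.06], [2.81, 150.46], [-146.56, 146.56]. Speed limits (degrees/s): [147.25, 147.25, 180, 180, 180, 180].

## Interface

Orientations are given as [roll, pitch, yaw] about the fixed x, y, z axes, in that order (R = Rz(yaw) Ry(pitch) Rx(roll)).
In Python, from rig import arm gives the robot as it stands.
- The arm moves only by the tool jog_arm, never from a script. Its arguments are lists of equal length, an entry for each row: "xyz": the shift along the tool's x, y, z scaled (see below), a list of three; "angular": the turn, a rotation vector about the tool's x, y, z scaled (see below), a list of three. A call has 1 to 12 rows; each row shifts and turns the commanded pose from where the row before left it, along the tool's axes as they then stand; what a row does not reach is not made up. The controller multiplies each number of a shift by 0.05 m and each number of a turn by 6 degrees. A row lasts 1/8 s, in which the tool goes at most 62.5 mm and 10.7 degrees, less where a joint would pass 70% of its speed; a pose out of reach is approached as far as the arm can. A call with a number of a shift or a turn outside -1 to 1 is refused whole. A call with a gripper value outside its range is refused whole. "grip" is the opening, from -1 (shut) to 1 (fully open), set as the call begins (left out, the last holds). The fingers move at their own pace and stop on an object; "newtons" is the grip in N (left out, the last holds). Time passes only in rows, so rows that do not move let the fingers close. It gives the time, the measured TCP pose, the force, the opening and the grip force at its end, in the units of the state.
- arm.observe(): the state, without advancing time (a new reading comes with each control period).
- arm.capture(name): name is "scene" or "top" or "wrist"; returns a dict with "img" (384x512x3 uint8, red, green, blue), "fx", "fy", "cx", "cy" (pixels), "dist" ([k1, k2, p1, p2, k3] as OpenCV has them; the pictures are not rectified), "eye" and "orientation" of the camera in the world; the wrist camera has in their place "mount" (4x4, takes a point from camera to tool coordinates, whose origin is the TCP and whose axes are the flange's). Camera axes: x right, y down, z forward; pixel columns grow to the right and rows downward; lengths in mm; the calibration is good to about 2 mm. A picture is of the moment at which its call begins: read the wrist's pose just before it. There is no depth.
- arm.sign_off(): hands the job in; it is judged then, once.
Trained networks look in the newest picture that a camera, given by its name, has taken for a name from the list of things; names that differ only in an ending like _2 or _b are one class to them, and where a whole thing is asked for, a point or a joint stands for the part that bears it (a point fixed in the world has none). Each returns a list of dicts, best first, with "conf" (0 to 1); they miss things now and then, are a little off and sometimes report something else, mostly with a low value. They report only what shows in the picture. A call takes as long as a camera call. They do not tell look-alikes from the thing itself.
- arm.boxes_of(target, camera): "location" ([x, y, z] in mm, in world coordinates, good to about 4 mm: the middle of the surface that is visible of it).
- arm.silhouettes(target, camera): "mask" (384x512 bool, what is visible of it).
- arm.mark_of(target, camera): "location" ([x, y, z] in mm, in world coordinates, good to about 4 mm: a listed point, or the origin of a listed thing).
The state is a dict: "clock": time; "qpos": joint angles; "qd": joint speeds; "effort": joint torques, N m; "ee_pos": TCP position; "orientation": TCP orientation; "force": force on the tool from outside, world axes, zero at the start; "ft_torque": the same for the moment, N m; "grip_width": opening from 0.0 (shut) to 1.0 (fully open); "grip_force": force on a finger pad.
Only numpy, scipy, OpenCV 4.12 (cv2) and the standard library are available. Lean on these libraries where they do the work, as an engineer would, in place of code of your own. Each camera call takes 0.05 s, during which the arm holds its last target. There are 200 camera calls.

## Working session

There is one attempt and no reset: what is moved stays moved. The work goes in short steps, Python scripts to look and compute and a tool call to move; the robot and the scene stay as the last step left them, time stands still between calls to the robot, and variables do not carry over. Pictures are saved under pics/ and viewed, at most 11 in all, crops included, and the job is handed in when it is done.

Besides the shell and the picture viewer there is one more tool, called after "Call:" as name(argument=value, ...) on one line, values as JSON. jog_arm: Moves the arm, as the interface text tells. Its arguments: {"type":"object","properties":{"xyz":{"type":"array","items":{"type":"array","items":{"type":"number","minimum":-1,"maximum":1}}},"angular":{"type":"array","items":{"type":"array","items":{"type":"number","minimum":-1,"maximum":1}}},"grip":{"type":"number"},"newtons":{"type":"number"}},"required":["xyz","angular"]}

```bash
mkdir -p pics; cat > look.py <<'E'
import cv2,numpy as np
from rig import arm
def snap(c,name):
    d=arm.capture(c); cv2.imwrite(f'pics/{name}.png',d['img'][:,:,::-1]); return d
E
python3 - <<'E'
from look import *
print(arm.observe())
for c in ('top','scene'):
    d=snap(c,c+'0'); print(c,d['eye'],d['orientation'],d['fx'])
    for n in ['lane','pusher','pusher_tab','clip','scraper','scraper_grip','dustpan','shard0','jar0','colander','jug','pill_organiser','spatula']:
        try: print(n,[(np.round(r['location']).astype(int).tolist(),round(r['conf'],2)) for r in arm.mark_of(n,c)])
        except Exception as e: print(n,e)
E
```

```text
{'clock': 0.0, 'qpos': array([ 6.66345905e+01,  1.83520331e+01,  8.97057362e+01,  1.41665850e-03,
        7.20428893e+01, -1.14478151e+00]), 'qd': array([ 0.00466346, -0.05199527,  0.00896809, -0.0135084 ,  0.03620156,
       -0.02347277]), 'effort': array([ 4.63484866e-04, -4.15526712e+01, -2.34171349e+01,  1.42056861e-04,
        7.89006270e-03, -9.09613163e-06]), 'ee_pos': array([217.2636879 , 531.91402661, 252.48282063]), 'orientation': array([-1.79899388e+02, -3.35765576e-03,  1.57778931e+02]), 'force': array([-0.61719693, -0.35120905,  0.5670436 ]), 'ft_torque': array([0.01479318, 0.01253182, 0.06243602]), 'grip_force': 0.0, 'grip_width': 0.9976641339980176}
top [ 294.95762447  -11.69325129 1351.50837184] [-168.12184274   -0.33773079  -87.78309105] 365.54532494881227
lane [([556, 17, -2], 0.75)]
pusher it knows: clip, colander, dustpan, jar, jug, lane, pill_organiser, pusher_tab, scraper, scraper_grip, shard, spatula
pusher_tab [([552, -103, 99], 0.46)]
clip [([507, 76, 55], 0.49)]
scraper [([394, -451, 4], 0.79), ([465, -230, -3], 0.69), ([476, -351, -1], 0.66), ([357, -336, 3
[... 890 characters left out ...]
44, 4], 0.65)]
clip [([505, 78, 52], 0.57)]
scraper [([397, -454, -1], 0.88), ([481, -351, -2], 0.86), ([463, -229, 0], 0.71), ([357, -336, -4], 0.61), ([726, -56, 0], 0.21)]
scraper_grip [([472, -355, 39], 0.95), ([393, -453, 34], 0.78), ([466, -233, 38], 0.62), ([354, -332, 35], 0.47), ([740, 60, 3], 0.19)]
dustpan [([564, 148, 1], 0.89)]
shard0 [([529, 1, 16], 0.56), ([587, 109, 14], 0.56), ([569, 9, 16], 0.54), ([529, 112, 12], 0.44), ([546, 59, 15], 0.36)]
jar0 [([737, 56, 1], 0.93), ([724, -57, -2], 0.85), ([740, -154, 0], 0.65)]
colander [([694, -346, 0], 0.81)]
jug [([401, 441, -1], 0.56)]
pill_organiser [([373, -153, -2], 0.83), ([571, 9, 12], 0.16)]
spatula [([338, 131, -4], 0.96)]
```

```bash
python3 - <<'E'
import cv2
for n in('top0','scene0'):
    i=cv2.imread(f'pics/{n}.png'); cv2.imwrite(f'pics/{n}b.png',cv2.resize(i,(800,600),interpolation=cv2.INTER_CUBIC))
E
```

```text
(no output)
```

View pics/top0b.png

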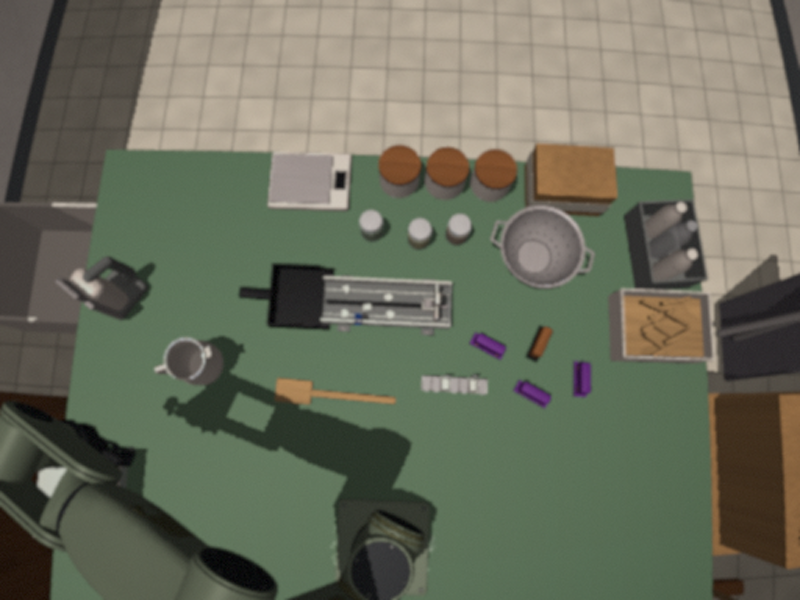

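View pics/scene0b.png

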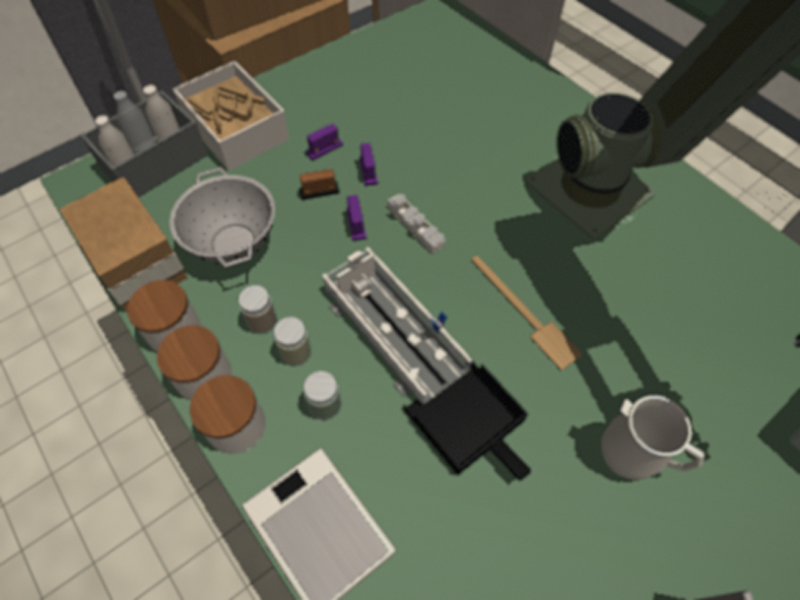

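The top view shows the wooden scraper at (540,343) among three purple look-alikes. The lane runs from (322,300) to (452,304), with the dustpan at its left end and the clip at (358,317). The scene view agrees: scraper at (320,183), and the pusher's carriage on the shard side.

```bash
cat >> look.py <<'E'
from scipy.spatial.transform import Rotation as R
def plan(xyz,yaw,n,pos=None,yaw0=None):
    "rows from the measured pose to a tool-down pose, in tool axes and units"
    s=arm.observe(); p=np.array(s['ee_pos'] if pos is None else pos,float); y=s['orientation'][2] if yaw0 is None else yaw0
    dy=(yaw-y+180)%360-180; rows=[];ang=[]
    for k in range(n):
        T=R.from_euler('xyz',[180,0,y],degrees=True)
        d=np.round(T.inv().apply((np.array(xyz)-p)/(n-k))/50,3); a=round(-dy/(n-k)/6,3)
        p=p+T.apply(d*50); y-=a*6; dy+=a*6; rows.append(d.tolist()); ang.append([0,0,a])
    print('xyz',rows); print('ang',ang); print('end',p.round(1),round(y,2))
def pix2world(d,uv,z,pos=None,rpy=None):
    K=np.array([[d['fx'],0,d['cx']],[0,d['fy'],d['cy']],[0,0,1]])
    u=cv2.undistortPoints(np.array(uv,float).reshape(-1,1,2),K,np.array(d['dist']))[:,0]
    r=np.c_[u,np.ones(len(u))]
    if 'eye' in d: Rm=R.from_euler('xyz',d['orientation'],degrees=True).as_matrix(); e=np.array(d['eye'])
    else:
        T=R.from_euler('xyz',rpy,degrees=True).as_matrix(); M=np.array(d['mount']); Rm=T@M[:3,:3]; e=np.array(pos)+T@M[:3,3]
    r=r@Rm.T
    return e+r*((z-e[2])/r[:,2])[:,None]
E
python3 - <<'E'
from look import *
d=arm.capture('wrist'); print(arm.observe()['clock'],np.round(d['mount'],2),d['fx'],d['cx'])
plan([480,0,360],180,12)
E
```

```text
1.35 [[  -0.     -0.96   -0.26   64.93]
 [   1.     -0.      0.     -0.45]
 [  -0.     -0.26    0.96 -120.99]
 [   0.      0.      0.      1.  ]] 319.02459675263 249.97336820705905
xyz [[-0.741, -0.656, -0.178], [-0.719, -0.679, -0.178], [-0.697, -0.702, -0.178], [-0.673, -0.725, -0.178], [-0.65, -0.746, -0.178], [-0.625, -0.766, -0.178], [-0.6, -0.786, -0.178], [-0.575, -0.805, -0.177], [-0.548, -0.824, -0.178], [-0.521, -0.841, -0.177], [-0.494, -0.857, -0.178], [-0.466, -0.873, -0.177]]
ang [[0, 0, np.float64(-0.309)], [0, 0, np.float64(-0.309)], [0, 0, np.float64(-0.308)], [0, 0, np.float64(-0.309)], [0, 0, np.float64(-0.308)], [0, 0, np.float64(-0.309)], [0, 0, np.float64(-0.308)], [0, 0, np.float64(-0.309)], [0, 0, np.float64(-0.308)], [0, 0, np.float64(-0.309)], [0, 0, np.float64(-0.308)], [0, 0, np.float64(-0.309)]]
end [480.  -0. 360.] 180.0
```

Call:
jog_arm(xyz=[[-0.74,-0.66,-0.18],[-0.72,-0.68,-0.18],[-0.7,-0.7,-0.18],[-0.67,-0.73,-0.18],[-0.65,-0.75,-0.18],[-0.62,-0.77,-0.18],[-0.6,-0.79,-0.18],[-0.57,-0.8,-0.18],[-0.55,-0.82,-0.18],[-0.52,-0.84,-0.18],[-0.49,-0.86,-0.18],[-0.47,-0.87,-0.18]], angular=[[0,0,-0.31],[0,0,-0.31],[0,0,-0.31],[0,0,-0.31],[0,0,-0.31],[0,0,-0.31],[0,0,-0.31],[0,0,-0.31],[0,0,-0.31],[0,0,-0.31],[0,0,-0.31],[0,0,-0.31]])

```text
clock: 2.85
ee_pos: [480.2, -1.8, 361.8]
orientation: [180.0, 0.0, -179.8]
force: [0.8, -0.0, 0.4]
grip_width: 0.999
grip_force: 0.0
```

Call:
jog_arm(xyz=[[0,0,0],[0,0,0]], angular=[[0,0,0],[0,0,0]])

```text
clock: 3.1
ee_pos: [479.3, 0.1, 361.0]
orientation: [180.0, -0.0, -179.9]
force: [-0.8, 1.0, -0.4]
grip_width: 1.002
grip_force: 0.0
```

```bash
python3 - <<'E'
from look import *
s=arm.observe(); print(s['clock'],s['ee_pos'],s['orientation'],s['qpos'])
d=snap('wrist','w1')
i=cv2.imread('pics/w1.png'); cv2.imwrite('pics/w1b.png',cv2.resize(i,(800,600),interpolation=cv2.INTER_CUBIC))
for n in ['lane','pusher_tab','clip','scraper','scraper_grip','dustpan','shard0','spatula','pill_organiser']:
    print(n,[(np.round(r['location'],1).tolist(),round(r['conf'],2)) for r in arm.mark_of(n,'wrist')])
E
```

```text
3.1 [4.79337041e+02 7.72069429e-02 3.61042525e+02] [ 1.79960664e+02 -4.78883906e-02 -1.79934579e+02] [-1.38907618e+00  6.57283648e+00  8.97356260e+01  3.83362513e-02
  8.37404104e+01 -9.14586767e+01]
lane [([587.8, 112.9, 13.4], 0.72), ([556.6, 14.7, 0.6], 0.61), ([723.3, -63.2, -2.3], 0.17)]
pusher_tab [([556.1, -100.7, 103.1], 0.56)]
clip [([505.6, 74.5, 54.3], 0.67)]
scraper [([356.5, -335.9, -0.6], 0.95), ([477.5, -351.2, 0.5], 0.9), ([467.1, -231.1, -3.7], 0.65)]
scraper_grip [([466.5, -229.5, 38.8], 0.97), ([357.9, -336.7, 34.1], 0.74), ([472.9, -353.6, 41.6], 0.57)]
dustpan [([735.7, -149.6, 3.7], 0.51)]
shard0 [([471.2, -356.0, 39.7], 0.68), ([571.2, 7.2, 10.9], 0.64), ([526.5, 114.8, 12.2], 0.59), ([586.6, 110.9, 11.6], 0.52), ([531.0, 1.1, 14.5], 0.43), ([544.8, 58.6, 13.8], 0.42)]
spatula [([338.3, 136.3, 0.5], 0.84)]
pill_organiser [([368.2, -150.1, -0.3], 0.78)]
```

View pics/w1b.png

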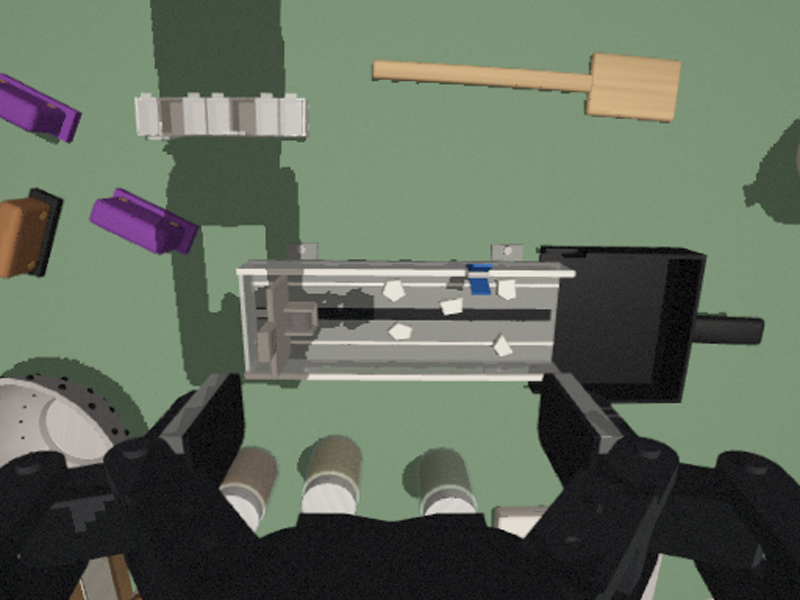

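The wrist view shows the rims at rows 272 and 377 and the clip at (480,272). The shards are at (394,290), (452,306), (507,290), (400,331) and (503,346). The carriage reaches right to column 318, and the real scraper is cut off at (22,232).

```bash
python3 - <<'E'
from look import *
s=arm.observe(); d=arm.capture('wrist'); P=s['ee_pos'];O=s['orientation']; k=512/800
def w(uv,z): print(z,pix2world(d,np.array(uv)*k,z,P,O)[:,:2].round(1).tolist())
w([(238,269),(575,271),(246,379),(560,379)],53)
w([(480,265),(468,272),(491,272)],53)
w([(282,314),(551,314),(555,285),(555,343),(322,285),(322,343)],14)
w([(394,290),(452,306),(507,290),(400,331),(503,346),(384,292),(389,331)],22)
w([(318,303),(318,332)],43)
w([(541,247),(530,388)],20)
import itertools
for c in('top','scene'):
    e=arm.capture(c)
    m=[r for r in arm.silhouettes('scraper',c)]
    for r in m:
        M=r['mask'].astype(np.uint8); ys,xs=np.nonzero(M)
        wp=pix2world(e,np.c_[xs,ys],45 if c=='top' else 35)[:,:2]; rc=cv2.minAreaRect(wp.astype(np.float32))
        col=e['img'][M>0].mean(0).round(); print(c,round(r['conf'],2),np.round(rc[0]),np.round(rc[1]),round(rc[2],1),col)
E
```

```text
53 [[505.3, -135.4], [506.5, 163.6], [611.0, -136.4], [610.8, 159.9]]
53 [[501.5, 78.2], [507.8, 67.9], [507.7, 88.3]]
14 [[558.9, -107.3], [558.5, 158.6], [528.9, 160.0], [589.1, 165.5], [529.4, -66.7], [589.1, -68.8]]
22 [[532.2, 2.9], [548.0, 58.8], [532.0, 111.1], [573.5, 8.9], [589.1, 110.8], [534.2, -6.6], [573.5, -1.8]]
43 [[539.3, -66.9], [567.4, -68.0]]
20 [[490.6, 141.4], [635.7, 142.1]]
top 0.63 [ 471. -346.] [31. 85.] 66.3 [94. 63. 39.]
top 0.59 [ 389. -446.] [37. 77.] 89.1 [80. 42. 95.]
top 0.48 [ 461. -227.] [82. 36.] 62.6 [79. 44. 94.]
top 0.46 [ 350. -331.] [82. 37.] 65.2 [ 89.  51. 105.]
scene 0.68 [493.  66.] [41. 19.] 19.9 [68. 80. 93.]
scene 0.61 [ 400. -445.] [73. 98.] 88.3 [71. 41. 83.]
scene 0.57 [ 362. -329.] [127.  35.] 57.2 [77. 49. 89.]
scene 0.55 [ 478. -346.] [76. 81.] 64.0 [78. 57. 38.]
scene 0.52 [ 469. -223.] [123.  34.] 60.9 [70. 46. 81.]
```

```bash
python3 - <<'E'
from look import *
plan([474,-352,220],156,9)
E
```

```text
xyz [[0.014, -0.782, 0.314], [-0.022, -0.782, 0.314], [-0.059, -0.78, 0.314], [-0.095, -0.776, 0.314], [-0.131, -0.771, 0.314], [-0.167, -0.763, 0.314], [-0.203, -0.755, 0.314], [-0.238, -0.745, 0.314], [-0.273, -0.732, 0.313]]
ang [[0, 0, np.float64(0.446)], [0, 0, np.float64(0.446)], [0, 0, np.float64(0.446)], [0, 0, np.float64(0.446)], [0, 0, np.float64(0.446)], [0, 0, np.float64(0.447)], [0, 0, np.float64(0.446)], [0, 0, np.float64(0.447)], [0, 0, np.float64(0.446)]]
end [ 474. -352.  220.] -204.0
```

Call:
jog_arm(xyz=[[0.01,-0.78,0.31],[-0.02,-0.78,0.31],[-0.06,-0.78,0.31],[-0.1,-0.78,0.31],[-0.13,-0.77,0.31],[-0.17,-0.76,0.31],[-0.2,-0.76,0.32],[-0.24,-0.75,0.32],[-0.27,-0.73,0.32],[0,0,0],[0,0,0]], angular=[[0,0,0.45],[0,0,0.45],[0,0,0.45],[0,0,0.45],[0,0,0.45],[0,0,0.45],[0,0,0.45],[0,0,0.45],[0,0,0.44],[0,0,0],[0,0,0]])

```text
clock: 5.22
ee_pos: [473.7, -351.8, 220.3]
orientation: [180.0, -0.0, 155.9]
force: [0.6, 0.0, -0.2]
grip_width: 0.997
grip_force: 0.0
```

```bash
python3 - <<'E'
from look import *
s=arm.observe(); print(s['clock'],s['ee_pos'],s['orientation'])
d=snap('wrist','w2')
i=cv2.imread('pics/w2.png'); cv2.imwrite('pics/w2b.png',cv2.resize(i,(800,600),interpolation=cv2.INTER_CUBIC))
hsv=cv2.cvtColor(i,cv2.COLOR_BGR2HSV)
m=cv2.inRange(hsv,(5,80,60),(22,255,255)); m=cv2.morphologyEx(m,cv2.MORPH_OPEN,np.ones((5,5)))
for c in cv2.findContours(m,cv2.RETR_EXTERNAL,cv2.CHAIN_APPROX_NONE)[0]:
    if cv2.contourArea(c)>300:
        w=pix2world(d,c[:,0],55,s['ee_pos'],s['orientation'])[:,:2]; print('orange z55',cv2.minAreaRect(w.astype(np.float32)), cv2.boundingRect(c))
for n in ['scraper','scraper_grip']:
    print(n,[(np.round(r['location'],1).tolist(),round(r['conf'],2)) for r in arm.mark_of(n,'wrist')])
E
```

```text
5.225 [ 473.69241044 -351.79436935  220.32733317] [ 1.79961502e+02 -1.87278482e-02  1.55857975e+02]
orange z55 ((479.59326171875, -607.9439086914062), (60.736175537109375, 95.6710433959961), 0.013666086830198765) (0, 242, 77, 58)
orange z55 ((474.4971618652344, -351.6759338378906), (23.56875991821289, 72.6551513671875), 65.82096862792969) (238, 138, 26, 78)
scraper [([478.0, -350.4, 0.2], 0.77), ([393.1, -451.8, 1.1], 0.69), ([356.8, -338.7, 1.0], 0.69), ([469.3, -231.4, -3.7], 0.62)]
scraper_grip [([463.8, -229.9, 37.4], 0.97), ([393.1, -452.9, 38.6], 0.86), ([357.6, -334.9, 34.1], 0.76)]
```

View pics/w2b.png

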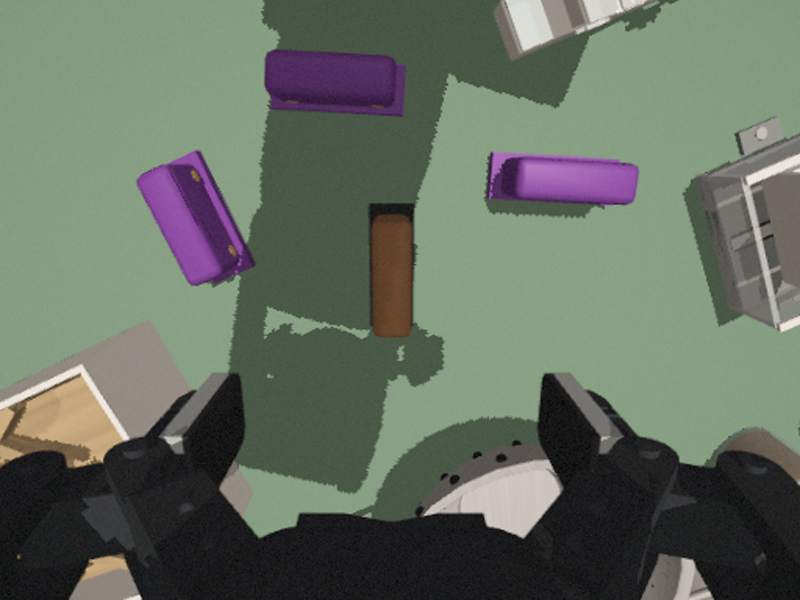

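The real scraper is centred at (392,275), upright in the picture, between the fingers. The fit gives 23.6 x 72.7 mm at yaw 66°, as it should be. I'll go down and grip.

Call:
jog_arm(xyz=[[0,0,0.6],[0,0,0.6],[0,0,0.6],[0,0,0.6],[0,0,0.6],[0,0,0.36],[0,0,0.18],[0,0,0],[0,0,0]], angular=[[0,0,0],[0,0,0],[0,0,0],[0,0,0],[0,0,0],[0,0,0],[0,0,0],[0,0,0],[0,0,0]])

```text
clock: 6.5
ee_pos: [474.4, -352.4, 44.3]
orientation: [-180.0, 0.1, 155.9]
force: [0.5, 0.1, 0.1]
grip_width: 0.994
grip_force: 0.0
```

Call:
jog_arm(xyz=[[0,0,0],[0,0,0],[0,0,0],[0,0,0],[0,0,0],[0,0,0]], angular=[[0,0,0],[0,0,0],[0,0,0],[0,0,0],[0,0,0],[0,0,0]], grip=-1, newtons=60)

```text
clock: 7.25
ee_pos: [473.9, -352.3, 43.5]
orientation: [-180.0, 0.0, 155.9]
force: [-0.5, 0.2, 3.0]
grip_width: 0.274
grip_force: 59.6
```

```bash
python3 - <<'E'
from look import *
plan([557.5,-34,200],180,9,pos=[473.9,-352.3,193.5])
E
```

```text
xyz [[0.12, 0.721, -0.014], [0.086, 0.726, -0.014], [0.052, 0.73, -0.015], [0.017, 0.731, -0.014], [-0.017, 0.731, -0.015], [-0.051, 0.73, -0.014], [-0.085, 0.726, -0.015], [-0.119, 0.722, -0.014], [-0.152, 0.715, -0.015]]
ang [[0, 0, np.float64(-0.447)], [0, 0, np.float64(-0.447)], [0, 0, np.float64(-0.447)], [0, 0, np.float64(-0.447)], [0, 0, np.float64(-0.447)], [0, 0, np.float64(-0.447)], [0, 0, np.float64(-0.447)], [0, 0, np.float64(-0.447)], [0, 0, np.float64(-0.447)]]
end [557.5 -34.  200. ] 180.0
```

Call:
jog_arm(xyz=[[0,0,-1],[0,0,-1],[0,0,-1],[0.12,0.72,-0.01],[0.09,0.73,-0.01],[0.05,0.73,-0.01],[0.02,0.73,-0.02],[-0.02,0.73,-0.02],[-0.05,0.73,-0.02],[-0.08,0.73,-0.01],[-0.12,0.72,-0.01],[-0.15,0.71,-0.02]], angular=[[0,0,0],[0,0,0],[0,0,0],[0,0,-0.45],[0,0,-0.45],[0,0,-0.45],[0,0,-0.45],[0,0,-0.45],[0,0,-0.45],[0,0,-0.44],[0,0,-0.44],[0,0,-0.44]])

```text
clock: 8.75
ee_pos: [556.2, -32.6, 199.0]
orientation: [180.0, -0.1, -179.9]
force: [0.7, -0.8, -1.1]
grip_width: 0.272
grip_force: 59.3
```

Call:
jog_arm(xyz=[[0,0,0],[0,0,0]], angular=[[0,0,0],[0,0,0]])

```text
clock: 9.0
ee_pos: [556.1, -34.1, 199.2]
orientation: [-180.0, -0.1, 180.0]
force: [-0.9, -0.6, -2.6]
grip_width: 0.275
grip_force: 59.4
```

```bash
python3 - <<'E'
from look import *
s=arm.observe(); print(s['clock'],s['ee_pos'],s['orientation'])
d=snap('wrist','w3')
i=cv2.imread('pics/w3.png'); cv2.imwrite('pics/w3b.png',cv2.resize(i,(800,600),interpolation=cv2.INTER_CUBIC))
for n in ['lane','pusher_tab','clip']:
    print(n,[(np.round(r['location'],1).tolist(),round(r['conf'],2)) for r in arm.mark_of(n,'wrist')])
E
```

```text
9.0 [556.07425585 -34.09510263 199.22358508] [-1.79979332e+02 -8.51663848e-02  1.79985224e+02]
lane [([558.3, 13.8, 2.7], 0.9), ([553.0, -99.6, 98.4], 0.31)]
pusher_tab [([556.2, -98.9, 98.4], 0.97)]
clip [([504.1, 77.4, 52.2], 0.9), ([584.8, 112.7, 14.3], 0.28)]
```

View pics/w3b.png

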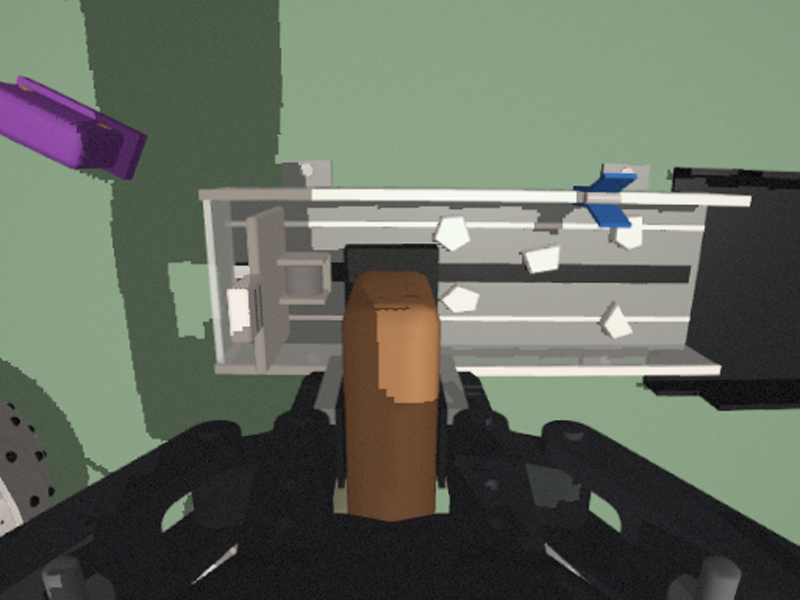

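The scraper hangs over the lane between the carriage (ends at column 330) and the shards (from column 435). The rims run from (203,194) to (748,201) and from (217,370) to (719,370).

```bash
python3 - <<'E'
from look import *
s=arm.observe(); d=arm.capture('wrist'); P=s['ee_pos'];O=s['orientation']; k=512/800
def w(n,uv,z): print(n,z,pix2world(d,np.array(uv)*k,z,P,O)[:,:2].round(1).tolist())
w('rims',[(202,191),(748,197),(217,373),(719,374)],53)
w('track',[(340,270),(690,275)],14)
w('lines',[(312,224),(703,228),(290,317),(690,319)],14)
w('clip',[(574,194),(635,197),(606,197)],53)
w('shards',[(434,240),(440,297)],22)
w('carr',[(330,270)],43)
w('foot',[(346,246),(438,246)],156+10-.5)
w('foot',[(438,246),(436,275)],156+10)
E
```

```text
rims 53 [[504.8, -135.8], [506.9, 161.6], [609.5, -137.4], [612.2, 162.6]]
track 14 [[556.4, -67.2], [559.8, 158.6]]
lines 14 [[527.5, -83.7], [529.2, 162.8], [587.3, -100.5], [589.7, 163.4]]
clip 53 [[506.8, 62.5], [508.1, 96.3], [508.2, 80.2]]
shards 22 [[536.4, -9.2], [572.0, -4.8]]
carr 43 [[550.2, -69.9]]
foot 165.5 [[516.5, -49.5], [516.5, -20.6]]
foot 166 [[516.5, -20.6], [525.8, -21.1]]
```

Call:
jog_arm(xyz=[[0,0,0.5],[0,0,0.6],[0,0,0.5],[0,0,0.3],[0,0,0.2],[0,0,0.2],[0,0,0.2],[0,0,0],[0,0,0]], angular=[[0,0,0.08],[0,0,0],[0,0,0],[0,0,0],[0,0,0],[0,0,0],[0,0,0],[0,0,0],[0,0,0]])

```text
clock: 10.38
ee_pos: [556.9, -33.8, 75.1]
orientation: [180.0, 0.0, 179.5]
force: [-0.1, 0.9, -2.6]
grip_width: 0.273
grip_force: 59.4
```

Call:
jog_arm(xyz=[[0,0,0.15],[0,0,0.1],[0,0,0.08],[0,0,0],[0,0,0]], angular=[[0,0,0],[0,0,0],[0,0,0],[0,0,0],[0,0,0]])

```text
clock: 11.0
ee_pos: [556.6, -33.8, 58.3]
orientation: [180.0, 0.0, 179.5]
force: [-0.2, -0.0, -2.2]
grip_width: 0.271
grip_force: 59.4
```

```bash
python3 - <<'E'
from look import *
s=arm.observe(); print(s['clock'],s['ee_pos'],s['orientation'],s['force'])
a=cv2.cvtColor(arm.capture('wrist')['img'],cv2.COLOR_RGB2BGR)
cv2.imwrite('pics/w4.png',cv2.resize(a,(800,600),interpolation=cv2.INTER_CUBIC))
E
```

```text
11.0 [556.61776936 -33.77427846  58.30369716] [1.79994630e+02 1.62209147e-03 1.79503988e+02] [-0.19536559 -0.03829324 -2.21631089]
```

View pics/w4.png

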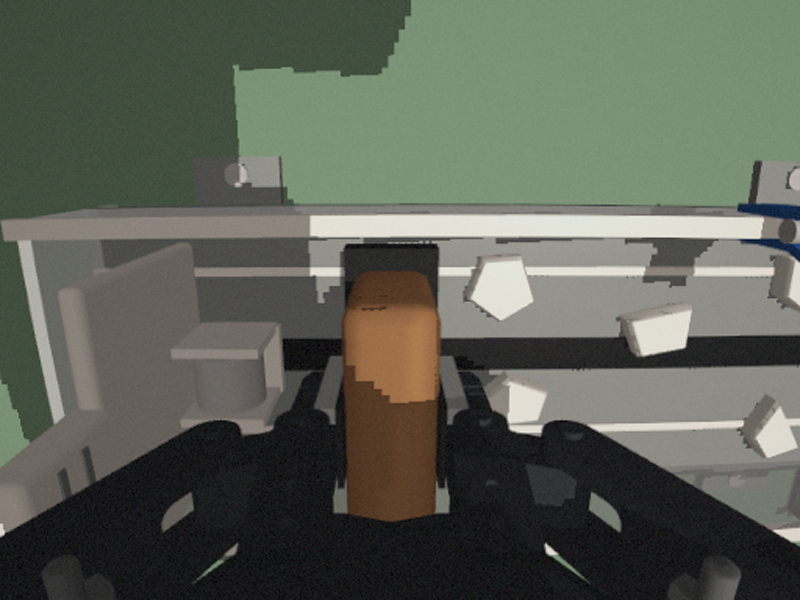

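The foot sits flat in the lane, clear of the carriage (ends at column 283) and the shards (from column 467). Sweeping now.

Call:
jog_arm(xyz=[[0,0.1,0],[0,0.2,0],[0,0.25,0],[0,0.25,0],[0,0.25,0],[0,0.25,0],[0,0.25,0],[0,0.25,0],[0,0.25,0],[0,0.25,0],[0,0.2,0],[0,0.1,0]], angular=[[0,0,0],[0,0,0],[0,0,0],[0,0,0],[0,0,0],[0,0,0],[0,0,0],[0,0,0],[0,0,0],[0,0,0],[0,0,0],[0,0,0]])

```text
clock: 12.55
ee_pos: [557.7, 96.9, 58.3]
orientation: [180.0, 0.0, 179.5]
force: [-0.2, -0.7, -1.2]
grip_width: 0.269
grip_force: 59.3
```

```bash
python3 - <<'E'
from look import *
s=arm.observe(); print(s['clock'],s['ee_pos'],s['orientation'],s['force'])
for c in('wrist','top','scene'):
    a=arm.capture(c); 
    print(c,[(np.round(r['location']).tolist(),round(r['conf'],2)) for r in arm.mark_of('shard0',c)])
    cv2.imwrite(f'pics/s5{c}.png',a['img'][:,:,::-1])
w=cv2.imread('pics/s5wrist.png'); sc=cv2.imread('pics/s5scene.png')[140:320,190:360]
sc=cv2.resize(sc,None,fx=2.133,fy=2.133,interpolation=cv2.INTER_CUBIC)
v=np.zeros((384,512+sc.shape[1],3),np.uint8); v[:,:512]=w; v[:sc.shape[0],512:]=sc[:384]
cv2.imwrite('pics/s5.png',cv2.resize(v,(800,int(384*800/v.shape[1]))))
E
```

```text
12.55 [557.73410093  96.86944654  58.30254529] [1.79999706e+02 2.53632654e-03 1.79535603e+02] [-0.1599178  -0.71466273 -1.17658829]
wrist [([529.0, 143.0, 12.0], 0.85), ([550.0, 123.0, 13.0], 0.8), ([526.0, 118.0, 14.0], 0.56), ([593.0, 138.0, 14.0], 0.53)]
top []
scene [([535.0, 144.0, 16.0], 0.63), ([582.0, 124.0, 14.0], 0.56), ([549.0, 125.0, 16.0], 0.39), ([398.0, 443.0, -1.0], 0.3)]
```

View pics/s5.png

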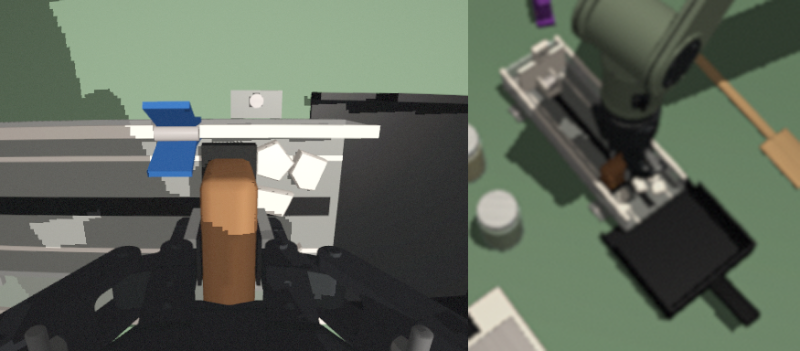

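The wrist view shows the shards bunched ahead of the foot at (275,160), (308,170) and (275,200), with nothing left behind it. The pusher is still home. I'll push on over the edge.

Call:
jog_arm(xyz=[[0,0.1,0],[0,0.15,0],[0,0.15,0],[0,0.15,0],[0,0.15,0],[0,0.15,0],[0,0.15,0],[0,0.15,0],[0,0.15,0],[0,0.15,0],[0,0.15,0],[0,0.1,0]], angular=[[0,0,0],[0,0,0],[0,0,0],[0,0,0],[0,0,0],[0,0,0],[0,0,0],[0,0,0],[0,0,0],[0,0,0],[0,0,0],[0,0,0]])

```text
clock: 14.35
ee_pos: [558.5, 181.7, 58.3]
orientation: [180.0, 0.0, 179.5]
force: [0.1, -0.4, -1.5]
grip_width: 0.274
grip_force: 59.4
```

```bash
python3 - <<'E'
from look import *
s=arm.observe(); print(s['clock'],s['ee_pos'],s['orientation'],s['force'])
for c in('wrist','top','scene'):
    a=arm.capture(c); 
    print(c,[(np.round(r['location']).tolist(),round(r['conf'],2)) for r in arm.mark_of('shard0',c)])
    cv2.imwrite(f'pics/s6{c}.png',a['img'][:,:,::-1])
w=cv2.imread('pics/s6wrist.png'); sc=cv2.imread('pics/s6scene.png')[140:320,190:360]
sc=cv2.resize(sc,None,fx=2.133,fy=2.133,interpolation=cv2.INTER_CUBIC)
v=np.zeros((384,512+sc.shape[1],3),np.uint8); v[:,:512]=w; v[:sc.shape[0],512:]=sc[:384]
cv2.imwrite('pics/s6.png',cv2.resize(v,(800,int(384*800/v.shape[1]))))
E
```

```text
14.35 [558.45914546 181.73833233  58.30014988] [1.79994256e+02 2.27265947e-03 1.79515684e+02] [ 0.07905763 -0.38233885 -1.53790881]
wrist [([544.0, 202.0, 10.0], 0.59), ([566.0, 198.0, 7.0], 0.44)]
top []
scene [([586.0, 206.0, 1.0], 0.61), ([547.0, 198.0, 11.0], 0.56), ([598.0, 186.0, 12.0], 0.53), ([565.0, 202.0, 10.0], 0.43)]
```

View pics/s6.png

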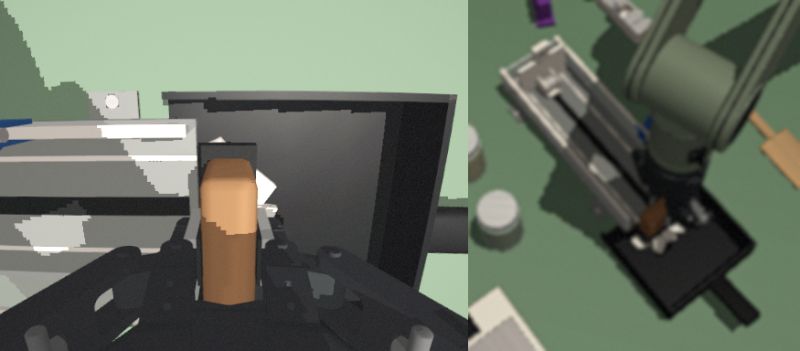

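The shards have dropped into the pan, around (265,185) and (222,140) in the wrist part. I'll lift straight up and look for all five.

Call:
jog_arm(xyz=[[0,0,-0.15],[0,0,-0.4],[0,0,-0.8],[0,0,-0.8],[0,0,-0.8],[0,0,-0.8],[0.5,0,-0.6],[0.8,0,0],[0.8,0,0],[0.6,0,0],[0,0,0],[0,0,0]], angular=[[0,0,0],[0,0,0],[0,0,0],[0,0,0],[0,0,0],[0,0,0],[0,0,0],[0,0,0],[0,0,0],[0,0,0],[0,0,0],[0,0,0]])

```text
clock: 16.15
ee_pos: [424.1, 182.4, 276.4]
orientation: [180.0, 0.1, 179.5]
force: [-0.4, 0.5, -1.6]
grip_width: 0.275
grip_force: 59.4
```

```bash
python3 - <<'E'
from look import *
s=arm.observe(); print(s['clock'],s['ee_pos'],s['orientation'],s['force'])
for c in('wrist','scene','top'):
    a=arm.capture(c); 
    for n in('shard0','clip','dustpan','pusher_tab'): print(c,n,[(np.round(r['location']).tolist(),round(r['conf'],2)) for r in arm.mark_of(n,c)])
    cv2.imwrite(f'pics/s7{c}.png',a['img'][:,:,::-1])
w=cv2.imread('pics/s7wrist.png'); sc=cv2.imread('pics/s7scene.png')[140:320,190:360]
sc=cv2.resize(sc,None,fx=2.133,fy=2.133,interpolation=cv2.INTER_CUBIC)
v=np.zeros((384,512+sc.shape[1],3),np.uint8); v[:,:512]=w; v[:sc.shape[0],512:]=sc[:384]
cv2.imwrite('pics/s7.png',cv2.resize(v,(800,int(384*800/v.shape[1]))))
E
```

```text
16.15 [424.05768121 182.39245427 276.42030899] [1.79965994e+02 1.02517636e-01 1.79498510e+02] [-0.43141062  0.46680168 -1.58603556]
wrist shard0 []
wrist clip [([503.0, 78.0, 52.0], 0.63)]
wrist dustpan []
wrist pusher_tab [([552.0, -99.0, 98.0], 0.78)]
scene shard0 [([548.0, 201.0, 12.0], 0.59), ([580.0, 205.0, 2.0], 0.49), ([602.0, 186.0, 11.0], 0.41), ([564.0, 204.0, 13.0], 0.4), ([525.0, 175.0, 5.0], 0.38)]
scene clip [([502.0, 76.0, 52.0], 0.46)]
scene dustpan [([566.0, 146.0, 2.0], 0.97)]
scene pusher_tab [([555.0, -103.0, 92.0], 0.78), ([586.0, 205.0, 1.0], 0.68), ([598.0, 184.0, 12.0], 0.67)]
top shard0 [([564.0, 199.0, 8.0], 0.46), ([543.0, 199.0, 12.0], 0.46), ([585.0, 206.0, 5.0], 0.42), ([526.0, 176.0, 3.0], 0.36), ([502.0, 74.0, 54.0], 0.18)]
top clip [([340.0, 135.0, 2.0], 0.54), ([502.0, 77.0, 55.0], 0.39)]
top dustpan [([563.0, 145.0, -2.0], 0.81)]
top pusher_tab [([742.0, 58.0, 1.0], 0.67), ([552.0, -105.0, 100.0], 0.46)]
```

View pics/s7.png

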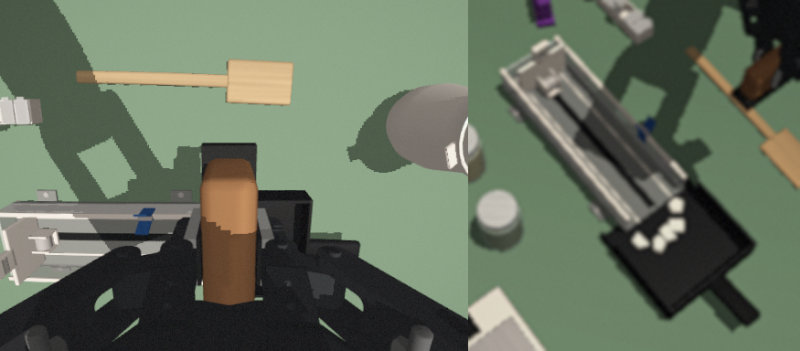

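All five shards lie in the pan, in the scene part between (640,242) and (676,205). The lane is empty and the pusher is at home. I'll put the scraper down on the bare green at about (425,20).

Call:
jog_arm(xyz=[[0,-0.5,0.5],[0,-0.7,0.8],[0,-0.8,0.8],[0,-0.7,0.8],[0,-0.5,0.6],[0,-0.04,0.5],[0,0,0.3],[0,0,0.15],[0,0,0.1],[0,0,0],[0,0,0]], angular=[[0,0,0],[0,0,0],[0,0,0],[0,0,0],[0,0,0],[0,0,0],[0,0,0],[0,0,0],[0,0,0],[0,0,0],[0,0,0]])

```text
clock: 18.27
ee_pos: [422.5, 20.5, 48.8]
orientation: [180.0, 0.1, 179.5]
force: [0.8, 0.2, -1.8]
grip_width: 0.269
grip_force: 59.5
```

Call:
jog_arm(xyz=[[0,0,0.06],[0,0,0.04],[0,0,0]], angular=[[0,0,0],[0,0,0],[0,0,0]])

```text
clock: 18.65
ee_pos: [422.2, 20.4, 43.5]
orientation: [180.0, 0.0, 179.5]
force: [-1.1, 0.6, 2.1]
grip_width: 0.276
grip_force: 59.8
```

Call:
jog_arm(xyz=[[0,0,0],[0,0,0],[0,0,0],[0,0,0],[0,0,0],[0,0,-0.3],[0,0,-0.8],[0,0,-0.9],[0,0,-0.9],[0,0,-0.9],[0,0,0],[0,0,0]], angular=[[0,0,0],[0,0,0],[0,0,0],[0,0,0],[0,0,0],[0,0,0],[0,0,0],[0,0,0],[0,0,0],[0,0,0],[0,0,0],[0,0,0]], grip=1)

```text
clock: 20.15
ee_pos: [421.3, 20.3, 232.6]
orientation: [180.0, -0.1, 179.5]
force: [0.0, -0.2, -0.1]
grip_width: 1.0
grip_force: 0.0
```

```bash
python3 - <<'E'
from look import *
s=arm.observe(); print(s['clock'],s['ee_pos'],s['orientation'])
d=snap('wrist','w8')
for n in ['lane','pusher_tab','clip','scraper','spatula']:
    print(n,[(np.round(r['location'],1).tolist(),round(r['conf'],2)) for r in arm.mark_of(n,'wrist')])
plan([556,-101.5,190],179.5,6)
E
```

```text
20.15 [421.34297387  20.33997096 232.56363051] [ 1.79997247e+02 -7.78582007e-02  1.79499042e+02]
lane [([559.6, 13.4, 1.4], 0.81), ([544.3, 200.1, 10.0], 0.7)]
pusher_tab []
clip [([505.2, 75.2, 54.0], 0.85)]
scraper [([466.5, -228.9, -5.7], 0.94), ([425.2, 20.4, 3.9], 0.86)]
spatula [([339.3, 132.8, 3.9], 0.89)]
xyz [[-0.451, -0.402, 0.141], [-0.451, -0.402, 0.141], [-0.451, -0.402, 0.141], [-0.452, -0.403, 0.141], [-0.451, -0.402, 0.142], [-0.452, -0.403, 0.141]]
ang [[0, 0, np.float64(0.0)], [0, 0, np.float64(0.0)], [0, 0, np.float64(0.0)], [0, 0, np.float64(0.0)], [0, 0, np.float64(0.0)], [0, 0, np.float64(0.0)]]
end [ 556.  -101.5  190. ] 179.5
```

Call:
jog_arm(xyz=[[-0.45,-0.4,0.14],[-0.45,-0.4,0.14],[-0.45,-0.4,0.14],[-0.45,-0.4,0.14],[-0.45,-0.4,0.14],[-0.45,-0.42,0.14],[0,0,0.4],[0,0,0.6],[0,0,0.5],[0,0,0.25],[0,0,0],[0,0,0]], angular=[[0,0,0],[0,0,0],[0,0,0],[0,0,0],[0,0,0],[0,0,0],[0,0,0],[0,0,0],[0,0,0],[0,0,0],[0,0,0],[0,0,0]])

```text
clock: 21.95
ee_pos: [556.7, -101.9, 104.7]
orientation: [-180.0, 0.1, 179.5]
force: [-0.3, -0.3, -0.5]
grip_width: 1.002
grip_force: 0.0
```

```bash
python3 - <<'E'
from look import *
s=arm.observe(); print(s['clock'],s['ee_pos'],s['orientation'],s['force'])
d=snap('wrist','w9')
i=cv2.imread('pics/w9.png'); cv2.imwrite('pics/w9b.png',i)
E
```

```text
21.95 [ 556.70461421 -101.9125234   104.65550812] [-1.79985195e+02  9.96727252e-02  1.79502405e+02] [-0.34748974 -0.30374018 -0.4968811 ]
```

View pics/w9b.png

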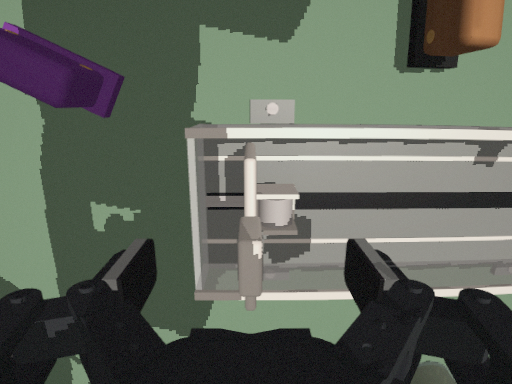

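The tab at (250,258) is centred between the fingers, which are clear of the walls. I'll grip and draw.

Call:
jog_arm(xyz=[[0,0,0.04],[0,0,0],[0,0,0],[0,0,0],[0,0,0],[0,0,0],[0,0,0],[0,0,0]], angular=[[0,0,0],[0,0,0],[0,0,0],[0,0,0],[0,0,0],[0,0,0],[0,0,0],[0,0,0]], grip=-1, newtons=80)

```text
clock: 23.0
ee_pos: [556.1, -101.9, 102.0]
orientation: [-180.0, 0.0, 179.5]
force: [-1.1, 0.2, 4.1]
grip_width: 0.101
grip_force: 78.4
```

Call:
jog_arm(xyz=[[0,0.1,0],[0,0.2,0],[0,0.3,0],[0,0.35,0],[0,0.35,0],[0,0.35,0],[0,0.35,0],[0,0.35,0],[0,0.3,0],[0,0.2,0],[0,0,0],[0,0,0]], angular=[[0,0,0],[0,0,0],[0,0,0],[0,0,0],[0,0,0],[0,0,0],[0,0,0],[0,0,0],[0,0,0],[0,0,0],[0,0,0],[0,0,0]])

```text
clock: 24.5
ee_pos: [556.9, 39.3, 102.0]
orientation: [-179.8, -0.0, 179.6]
force: [-1.8, -8.0, 5.0]
grip_width: 0.1
grip_force: 78.7
```

Call:
jog_arm(xyz=[[0,0.15,0],[0,0.2,0],[0,0.2,0],[0,0.1,0],[0,0.05,0],[0,0,0],[0,0,0]], angular=[[0,0,0],[0,0,0],[0,0,0],[0,0,0],[0,0,0],[0,0,0],[0,0,0]])

```text
clock: 25.38
ee_pos: [557.1, 74.0, 102.0]
orientation: [-179.8, -0.0, 179.6]
force: [-1.0, -8.1, 5.1]
grip_width: 0.103
grip_force: 78.8
```

```bash
python3 - <<'E'
from look import *
s=arm.observe(); print(s['clock'],s['ee_pos'],s['orientation'],s['force'])
for c in('wrist','scene','top'):
    a=arm.capture(c); 
    for n in('clip','pusher_tab','scraper'): print(c,n,[(np.round(r['location'],1).tolist(),round(r['conf'],2)) for r in arm.mark_of(n,c)])
    cv2.imwrite(f'pics/s10{c}.png',a['img'][:,:,::-1])
i=cv2.imread('pics/s10wrist.png'); cv2.imwrite('pics/s10b.png',cv2.resize(i,(800,600),interpolation=cv2.INTER_CUBIC))
E
```

```text
25.375 [557.09267564  73.97728079 102.04368368] [-1.79812328e+02 -4.96475193e-02  1.79562179e+02] [-0.96022951 -8.08531132  5.09383565]
wrist clip [([506.1, 78.2, 53.1], 0.6)]
wrist pusher_tab [([556.9, 74.6, 98.5], 0.8), ([506.6, 75.4, 50.7], 0.52)]
wrist scraper []
scene clip [([505.6, 78.3, 51.7], 0.48), ([552.7, 17.0, -2.7], 0.47)]
scene pusher_tab [([555.6, 71.7, 96.0], 0.82)]
scene scraper [([360.0, -334.2, -3.2], 0.63), ([399.2, -452.4, 1.2], 0.6), ([424.6, 23.0, 0.7], 0.55), ([466.3, -233.3, -0.9], 0.49)]
top clip [([726.6, -60.6, 0.1], 0.48), ([691.0, -344.8, -0.8], 0.27)]
top pusher_tab []
top scraper [([466.1, -228.7, -0.2], 0.77), ([393.0, -450.2, 4.0], 0.68), ([358.5, -336.4, 2.3], 0.47), ([421.9, 21.7, -1.5], 0.41)]
```

View pics/s10b.png

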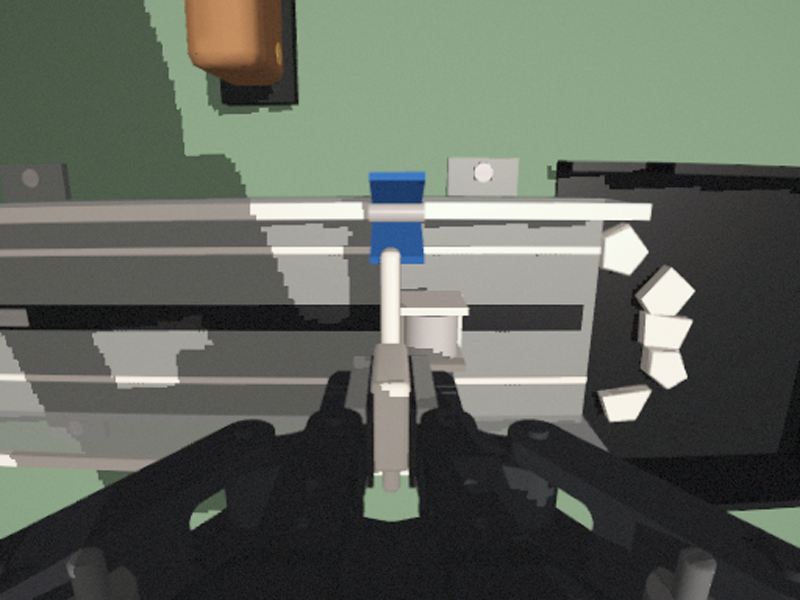

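The plate stands at column 390 and the clip spans columns 369 to 425, so the middle is at 397. About 2.5 mm more is needed. The shards stay in the pan.

Call:
jog_arm(xyz=[[0,0.05,0],[0,0,0],[0,0,0],[0,0,0]], angular=[[0,0,0],[0,0,0],[0,0,0],[0,0,0]])

```text
clock: 26.48
ee_pos: [557.1, 76.4, 102.0]
orientation: [-179.8, -0.1, 179.6]
force: [-2.3, -7.3, 5.8]
grip_width: 0.098
grip_force: 78.8
```

```bash
python3 - <<'E'
from look import *
s=arm.observe(); print(s['clock'],s['ee_pos'],s['force'],s['grip_width'])
d=arm.capture('wrist')
for n in('clip','pusher_tab'): print(n,[(np.round(r['location'],1).tolist(),round(r['conf'],2)) for r in arm.mark_of(n,'wrist')])
h=cv2.cvtColor(d['img'],cv2.COLOR_RGB2HSV); m=cv2.inRange(h,(100,120,40),(125,255,255)); m[:100]=0
ys,xs=np.nonzero(m[:175]); print('clip cols',xs.min()/.64,xs.max()/.64,d['cx']/.64)
E
```

```text
26.475 [557.07226009  76.39589163 102.01287505] [-2.32900829 -7.29004652  5.76617886] 0.09776210569756195
clip [([505.4, 77.7, 53.8], 0.69), ([555.3, 78.9, 99.2], 0.46)]
pusher_tab [([557.5, 77.3, 97.8], 0.82)]
clip cols 360.9375 415.625 390.5833878235298
```

The clip's middle is now at column 388 against the plate's 390, so they are level within a millimetre. Handing in while holding.

```bash
python3 -c "
from rig import arm
print(arm.sign_off())"
```

```text
the job is handed in; nothing more can be done
None
```

The job is handed in at about 26.5 s of the 69 s limit: all five shards are in the dustpan, the scraper stands on the bare green board, and the gripper is holding the pusher's tab with the pusher level with the clip, to within about 1 mm in the last wrist picture.

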